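Refit the pivot pin of a bench vegetable dicer

TASK

The washed vegetable dicer's lever is back on its link but its pivot pin is still lying in the drying rack. Take the long pivot pin by its handle and slide it from the dicer's left side (the side towards the rack) through the near ear, the lever's eye and the far ear of the yoke until its shoulder is fully home against the near ear. Work it in gently by feel, giving way sideways and never forcing or prying it, let go of it, and leave the other two rods in their notches.

Things in the scene. Friction and masses are not known exactly. Their poses are not given: they have to be found in the camera images.
- dicer: Bench vegetable dicer, fixed on suction feet. Origin on the table under the middle of its base (270 x 130 mm); z up; x runs along the lever from its black handle (-x) to the yoke on its column (+x, at x = 90 mm); y to the left seen from the handle. Lever and yoke top out below z = 220 mm; beside the near ear (y over 55 mm) nothing stands higher than 40 mm.
- yoke_line (a point): Point of the dicer midway between the yoke's ears on the NOMINAL hole line, 190 mm above the table; dicer's axes, hole line along y. Ears: upright steel plates 46 x 60 mm, 10 mm thick, outer faces at y = +40 mm (near) and -40 mm (far), hole 13.8 mm, top 20 mm above it. Lever's eye: block 38 x 38 mm between them at y = -12 to +12 mm, same hole.
- ear_face (a point): Where the nominal hole line meets the near ear's outer face (plane y = 0 here; dicer's axes); the pin's shoulder comes home in this plane. Yoke and column are clamped in slotted bolt holes, set by eye: the TRUE line of both ears is parallel to y, rigid, but up to 5 mm off nominal in x and 6 mm in z, and no reading shows it. The lever's eye is up to 1 mm off the ears in z; 2 to 6 N move it.
- pivot_pin_grip (a point): Centre of the handle of the pivot pin (steel, about 0.14 kg, 148 mm long): handle 19 mm in diameter, 50 mm long; shoulder disc 26 mm across, 5 mm thick; straight shank 12 mm in diameter, 84 mm long; nose tapering over 9 mm to a blunt tip 9 mm across. Axis y runs from nose to handle. It lies level in a notch of the rack, its axis 46 mm above the table, handle free all round.
- pin_shoulder (a point): Point on the pivot pin's axis in the seating face of its shoulder disc (the face towards the nose), 30 mm from the handle's centre; the nose's tip is 93 mm further on. Held by the handle, the nose droops in the fingers by a millimetre or two. Axis y runs from nose to handle.
- rack: White plastic drying rack (232 x 70 mm, 50 mm high), fixed. Origin on the table under the middle of the row; the rods lie along its y axis, noses to -y, towards the dicer's side. Three notches at x = -72, 0, +72 mm, 10 mm deep and 14 mm wide, open above, each holding a rod by its shank; handles overhang at +y. Which rod is in which notch varies.
- ram_pin_grip (a point): Centre of the handle (19 mm in diameter, 34 mm long) of the short ram pin in the rack: same 12 mm shank but only 54 mm straight length and a short blunt nose. A bystander. Axis y from nose to handle.
- cleaning_rod_grip (a point): Centre of the handle (16 mm in diameter, 50 mm long) of the cleaning rod in the rack: thin 6 mm shank 154 mm long. A bystander. Axis y from nose to handle.

How it is judged:
On the way, in this order (a step that is already met when the one before it is completed fails the run):
1. the pivot pin is taken out of the rack (distance of pivot_pin_grip from where it was at the start of the episode above 0.06 m), for 0.1 s.
2. its nose is through the near ear and in the lever's eye (shoulder less than 65 mm from the ear, pin along the hole line) (y of pin_shoulder in the frame of ear_face between 0.01 and 0.065 m and x of pin_shoulder in the frame of ear_face between -0.009 and 0.009 m and z of pin_shoulder in the frame of ear_face between -0.009 and 0.009 m and angle between the y axis of pin_shoulder and the y axis of dicer, either way round below 0.06 rad), for 0.1 s.
At the end, for the whole second after the job is handed in: The pivot pin goes through both ears and the lever's eye from the left, its shoulder within 2 mm of the near ear's outer face, its axis within 0.06 rad of the hole line and within 9 mm of the nominal line, and lies still, released (y of pin_shoulder in the frame of ear_face between -0.002 and 0.002 m and x of pin_shoulder in the frame of ear_face between -0.009 and 0.009 m and z of pin_shoulder in the frame of ear_face between -0.009 and 0.009 m and angle between the y axis of pin_shoulder and the y axis of dicer, either way round below 0.06 rad and linear speed of pivot_pin below 0.01 m/s); the robot touches nothing.
It fails at once if the pivot pin is pressed against the dicer or its lever with more than 40 N, all contacts added up (forced or wedged) (contact force between pivot_pin and dicer above 40 N).
It fails at once if the ram pin is moved by more than 15 mm (distance of ram_pin_grip from where it was at the start of the episode above 0.015 m).
It fails at once if the cleaning rod is moved by more than 15 mm (distance of cleaning_rod_grip from where it was at the start of the episode above 0.015 m).
It also fails if it takes over 72 s, if anything falls off the work surface, if the arm or the gripper's body presses on something with over 40 N, if the wrist force passes 120 N, or if a joint passes its speed limit or range.

ROBOT

A 7-joint arm with a two-finger parallel gripper is mounted at the origin on the work surface. World frame = base frame: x ahead of the robot, y to its left, z up, the work surface at z = 0. Lengths are in m, angles in rad, forces in N, time in s.
With the tool pointing down it reaches from about 0.4 to 0.85 m from the base axis. Payload 10.4 kg.
Tool frame: the origin (TCP) lies at the very end of the fingers, on their centre line; the grasp point (between the pads) lies 19 mm behind it; z points along the fingers, y is the direction in which the jaws open and shut (so a half turn about z gives the same grasp; the last joint's range is limited). The gripper opens to 87 mm and grips with 3 to 60 N. Pads are 19 mm wide; open, the fingers measure 117 mm over their backs; the gripper's body (75 mm by 190 mm) begins 51 mm behind the grasp point.
Start: joints at [-1.355, 0.332, -0.065, 1.46, 0.022, 1.35, -0.088], TCP at [0.148, 0.607, 0.223] pointing down, gripper open.
Joint ranges: [-2.6, 2.6], [-0.5, 2.12], [-1.47, 1.34], [0.16, 2.42], [-1.27, 4.41], [0.06, 2.06], [-2.6, 2.6]. Speed limits (rad/s): [2.22, 2.22, 2.79, 2.79, 3.14, 3.14, 3.14].

INTERFACE

Orientations are given as a rotation vector (axis times angle).
In Python, from bench import bot, get_image gives the robot as it stands.
- The arm moves only by the tool carry_out, never from a script. Its argument "steps" is a list of rows, each a list of 7 numbers: the turn, a rotation vector about the world's x, y, z scaled (see below), then the shift along the world's x, y, z scaled (see below), then the opening, from -1 (shut) to 1 (fully open), so that 0 is half open. A call has 1 to 20 rows; each row shifts and turns the commanded pose from where the row before left it; what a row does not reach is not made up. The controller multiplies each number of a shift by 50 mm and each number of a turn by 10 degrees. A row lasts 1/8 s, in which the tool goes at most 62.5 mm and 10.7 degrees, less where a joint would pass 70% of its speed; a pose out of reach is approached as far as the arm can. A call with a number of a shift or a turn outside -1 to 1 is refused whole. A call with a gripper value outside its range is refused whole. The fingers move at their own pace and stop on an object; "force" is the grip in N (left out, the last holds). Time passes only in rows, so rows that do not move let the fingers close. It gives the time, the measured TCP pose, the force and the opening at its end, in the units of the state.
- bot.state(): the state, without advancing time (a new reading comes with each control period).
- get_image(name): name is "scene" or "top" or "wrist"; returns a dict with "pixels" (420x560x3 uint8, blue, green, red), "fx", "fy", "cx", "cy" (pixels), "rvec" (rotation vector, rad) and "tvec" (3), from world to camera coordinates, as OpenCV has them. Camera axes: x right, y down, z forward; pixel columns grow to the right and rows downward; lengths in m; the calibration is good to about 2 mm. A picture is of the moment at which its call begins. There is no depth.
- bot.finish_job(): hands the job in, once; it reports no verdict.
The state is a dict: "time_s": time; "joint_positions": joint angles; "qd": joint speeds; "joint_torque": joint torques, N m; "tool_pos": TCP position; "tcp_rot": TCP orientation; "contact_force": force on the tool from outside, world axes, zero at the start; "wrist_torque": the same for the moment, N m; "gripper_width": finger opening in m.
Only numpy, scipy, OpenCV 4.12 (cv2) and the standard library are available. Lean on these libraries where they do the work, as an engineer would, in place of code of your own. Each camera call takes 0.05 s, during which the arm holds its last target.

## Working session

There is one attempt and no reset: what is moved stays moved. The work goes in short steps, Python scripts to look and compute and a tool call to move; the robot and the scene stay as the last step left them, time stands still between calls to the robot, and variables do not carry over. Pictures are saved under pics/ and viewed, and the job is handed in when it is done.

Besides the shell and the picture viewer there is one more tool, called after "Request:" as name(argument=value, ...), one argument or row to a line, values as JSON. carry_out: Moves the arm, as the interface text tells. Shifts and turns lie within -1 to 1; 1 stands for 50 mm of shift or 10 degrees of turn. Its arguments: {"type":"object","properties":{"steps":{"type":"array"},"force":{"type":"number"}},"required":["steps"]}

```bash
mkdir -p pics; cat > h.py <<'E'
import numpy as np, cv2
from bench import bot, get_image
def snap(n,f):
    d=get_image(n); cv2.imwrite('pics/'+f+'.png',d['pixels']); 
    import pickle; pickle.dump({k:(np.array(v) if not np.isscalar(v) else v) for k,v in d.items()},open('pics/'+f+'.pkl','wb')); return d
def load(f):
    import pickle; return pickle.load(open('pics/'+f+'.pkl','rb'))
def K(d): return np.array([[d['fx'],0,d['cx']],[0,d['fy'],d['cy']],[0,0,1.]])
def ray(d,u,v):
    R=cv2.Rodrigues(np.array(d['rvec'],float))[0]; t=np.array(d['tvec'],float).ravel()
    c=-R.T@t; r=R.T@np.array([(u-d['cx'])/d['fx'],(v-d['cy'])/d['fy'],1]); return c,r
def atz(d,u,v,z):
    c,r=ray(d,u,v); return c+r*(z-c[2])/r[2]
def proj(d,P):
    return cv2.projectPoints(np.array(P,float).reshape(-1,3),np.array(d['rvec'],float),np.array(d['tvec'],float),K(d),None)[0].reshape(-1,2)
def tri(obs):
    A=np.zeros((3,3));b=np.zeros(3)
    for d,u,v in obs:
        c,r=ray(d,u,v); r=r/np.linalg.norm(r); M=np.eye(3)-np.outer(r,r); A+=M;b+=M@c
    return np.linalg.solve(A,b)
E
python3 - <<'E'
from h import *
for n in ['scene','top','wrist']:
    d=snap(n,n+'0'); c,r=ray(d,280,210); print(n,c,r,d['fx'])
s=bot.state(); print(s)
E
```

```text
scene [1.06947156 0.54819636 0.58179186] [-0.62808797 -0.58555703 -0.51271386] 446.60196128707764
top [0.45568676 0.04613567 0.79099701] [ 1.37346754e-01 -6.15895316e-04 -9.90763701e-01] 392.8745742896117
wrist [0.07037007 0.62659833 0.38378663] [ 0.28738642 -0.06888728 -0.95538222] 320.5327197149743
{'time_s': 0.15, 'joint_positions': array([-1.3546399 ,  0.33274941, -0.06473232,  1.46072683,  0.02162733,
        1.34993262, -0.08851382]), 'qd': array([-0.00059688, -0.0007877 , -0.00105993, -0.00327903, -0.00025205,
       -0.00160335,  0.00158032]), 'joint_torque': array([ 2.57528573e-04, -6.23633623e+01,  2.46570812e-02, -3.90149045e+01,
       -6.11411501e-02,  3.71541234e-02,  6.48692662e-05]), 'tool_pos': array([0.14772992, 0.60698428, 0.22193292]), 'tcp_rot': array([-3.74078150e-01, -3.11917182e+00,  1.75526457e-03]), 'contact_force': array([ 0.02082384, -0.83517111,  0.12400127]), 'wrist_torque': array([ 0.02495023, -0.02875645, -0.05682584]), 'gripper_width': 0.08716835421990048}
```

View pics/scene0.png

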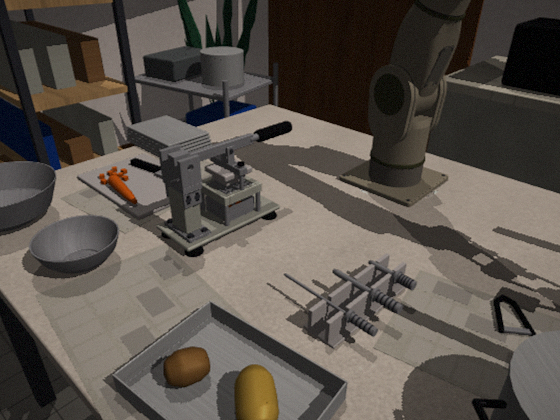

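View pics/top0.png

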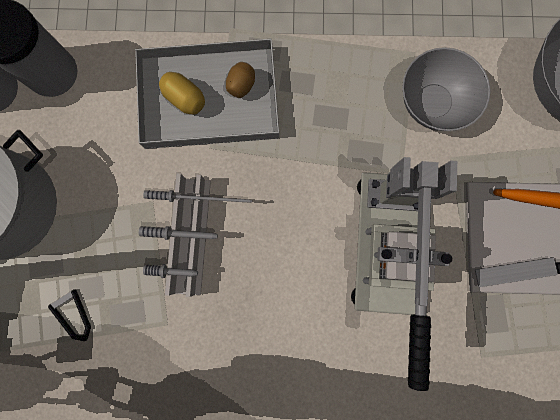

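View pics/wrist0.png

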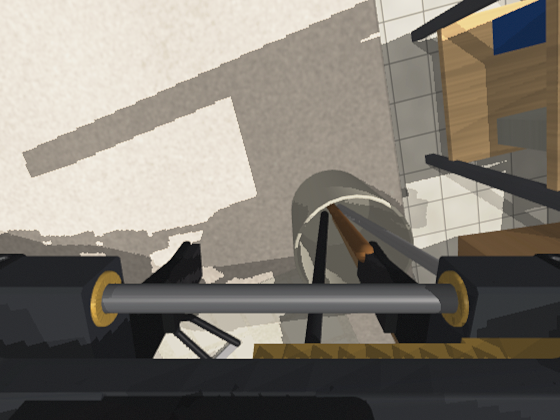

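The top picture shows the cleaning rod (row ~195), the pivot pin in the middle notch (row ~232, handle ~u 138-167) and the ram pin (row ~271). The dicer's yoke is at about (425,178). I'll zoom in to measure these.

```bash
python3 - <<'E'
from h import *
d=load('top0'); p=d['pixels']
g=lambda im:np.clip(255*(im/255.)**0.6,0,255).astype(np.uint8)
cv2.imwrite('pics/t_rack.png',cv2.resize(g(p[165:305,130:290]),None,fx=4.5,fy=4.2,interpolation=cv2.INTER_CUBIC))
cv2.imwrite('pics/t_dicer.png',cv2.resize(g(p[150:330,340:490]),None,fx=4,fy=3.3,interpolation=cv2.INTER_CUBIC) if 0 else cv2.resize(g(p[150:320,340:480]),None,fx=3.5,fy=3.5,interpolation=cv2.INTER_CUBIC))
d=load('scene0'); p=d['pixels']
cv2.imwrite('pics/s_dicer.png',cv2.resize(g(p[110:260,140:300]),None,fx=4,fy=4,interpolation=cv2.INTER_CUBIC))
cv2.imwrite('pics/s_rack.png',cv2.resize(g(p[250:350,260:430]),None,fx=4,fy=4,interpolation=cv2.INTER_CUBIC))
E
```

```text
(no output)
```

View pics/t_rack.png

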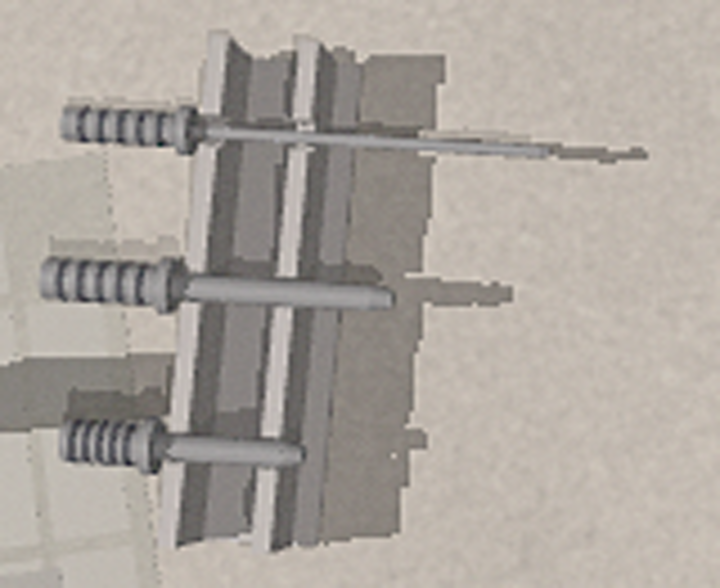

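View pics/t_dicer.png

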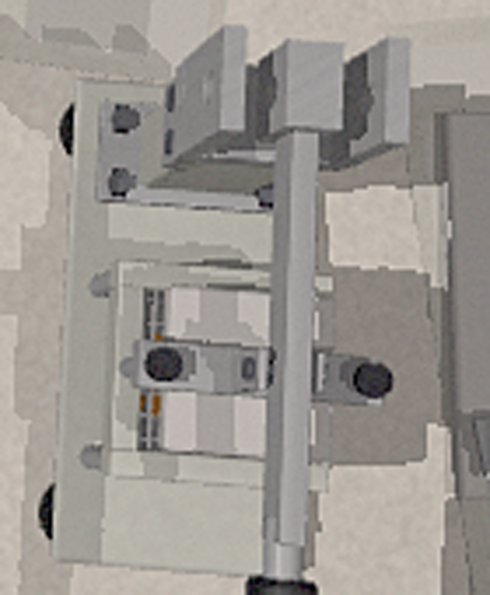

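View pics/s_dicer.png

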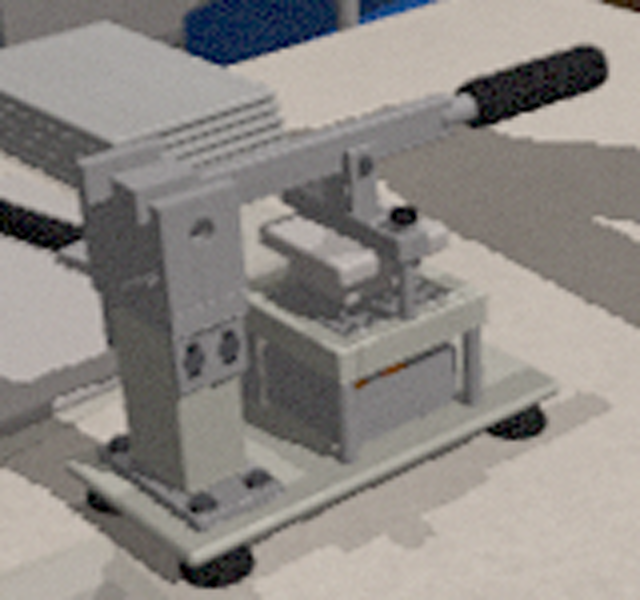

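View pics/s_rack.png

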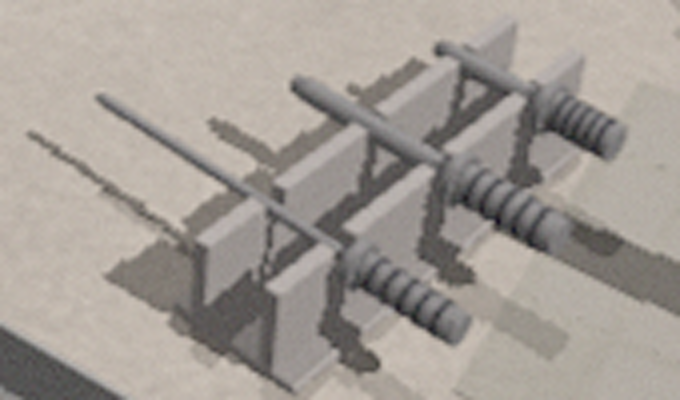

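The hole in the near ear is visible in the scene view. I'll zoom further in to fit the yoke.

```bash
python3 - <<'E'
from h import *
def z(f,u0,v0,u1,v1,s,o):
    p=load(f)['pixels'][v0:v1,u0:u1]; p=np.clip(255*(p/255.)**0.6,0,255).astype(np.uint8)
    im=cv2.resize(p,None,fx=s,fy=s,interpolation=cv2.INTER_NEAREST)
    for u in range(u0,u1,5):
        if u%10==0: cv2.putText(im,str(u),((u-u0)*s,10),0,.4,(0,0,255),1); cv2.line(im,((u-u0)*s,0),((u-u0)*s,im.shape[0]),(0,0,255),1)
    for v in range(v0,v1,5):
        if v%10==0: cv2.putText(im,str(v),(0,(v-v0)*s+10),0,.4,(0,0,255),1); cv2.line(im,(0,(v-v0)*s),(im.shape[1],(v-v0)*s),(0,0,255),1)
    cv2.imwrite('pics/'+o+'.png',im)
z('top0',380,152,465,212,9,'z1')
z('scene0',155,135,225,195,10,'z2')
z('top0',130,215,225,250,8,'z3')
E
```

```text
(no output)
```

View pics/z1.png

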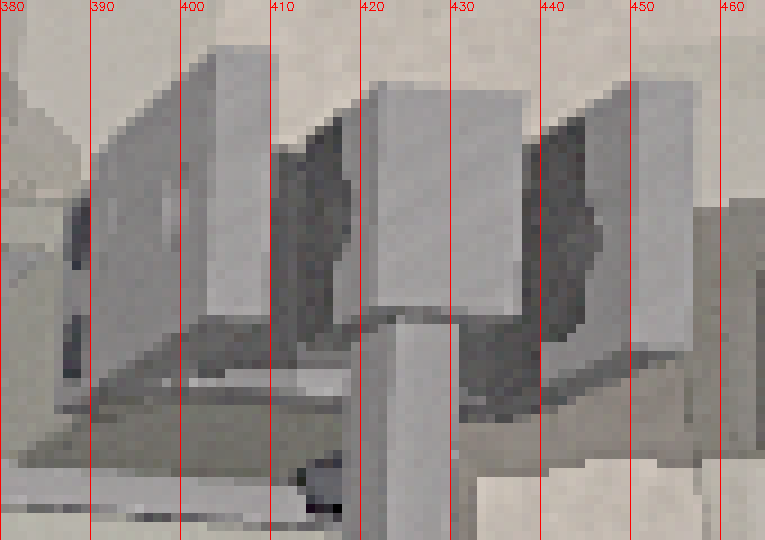

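View pics/z2.png

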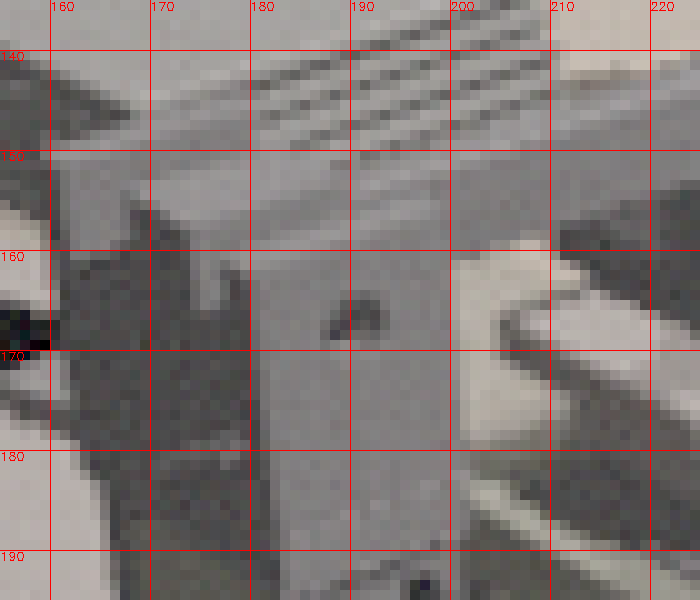

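View pics/z3.png

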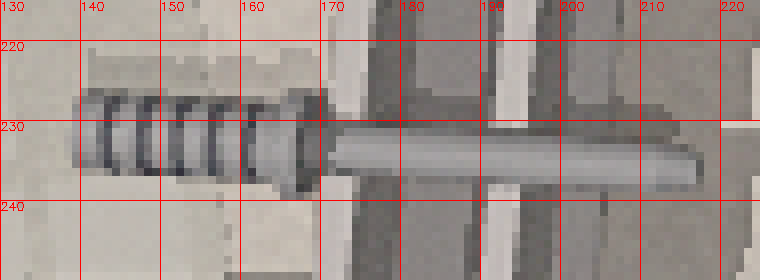

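```bash
cat > fit.py <<'E'
from h import *
from scipy.optimize import least_squares
t=load('top0'); s=load('scene0')
# yoke local: origin hole-line mid, x,y,z
L=[(.023,.04,.02),(.023,.03,.02),(-.023,.04,.02),(-.023,.03,.02),(.023,-.03,.02),(.023,-.04,.02),(-.023,-.03,.02),(-.023,-.04,.02)]
T=np.array([(404,157),(410.8,157),(402.9,187),(410,187),(451,161),(457,161),(449.8,190.9),(456.6,190.9)])-.5
LS=[(.023,.04,.02),(0,.04,0)]; S=np.array([(180,162.2),(190.3,168)])-.5
def W(p,L):
    c,n=np.cos(p[3]),np.sin(p[3]); R=np.array([[c,-n,0],[n,c,0],[0,0,1]]); return np.array(L)@R.T+p[:3]
def f(p,only=None):
    a=(proj(t,W(p,L))-T).ravel(); b=(proj(s,W(p,LS))-S).ravel()
    return a if only=='t' else np.r_[a,b]
for o in ('t',None):
    r=least_squares(f,[.55,-.2,.19,0],args=(o,)); print(r.x,np.round(r.fun,1))
p=r.x; print('scene pred',proj(s,W(p,[(.023,.04,.02),(-.023,.04,.02),(0,.04,0),(0,.04,.0069),(0,.04,-.0069),(.023,.04,-.04)]))+.5)
# nominal base edge direction
a=atz(t,362.4,172.4,.02);b=atz(t,354.6,309.5,.02);print('base edge',a,b,np.arctan2(a[1]-b[1],a[0]-b[0]))
for uv in [(138.5,231),(165.5,233),(169,233.3),(217,235.5)]: print(atz(t,uv[0],uv[1],.046))
E
python3 fit.py
```

```text
[ 0.59712795 -0.17806339  0.18992272 -0.05865416] [ 0.2 -0.   0.1  0.5 -0.  -0.2 -0.4  0.3 -0.2 -0.4  0.4  0.1  0.  -0.4
 -0.1  0.2]
[ 0.59621101 -0.17658911  0.19389785 -0.05955311] [ 0.1 -0.2 -0.   0.3 -0.2 -0.2 -0.5  0.3 -0.1 -0.5  0.7  0.   0.2 -0.3
  0.2  0.3 -0.1  0.1  0.6  0.2]
scene pred [[179.8999473  162.33703636]
 [199.68566133 155.87539163]
 [190.90797476 168.23213556]
 [190.57945845 165.0899402 ]
 [191.23391052 171.34964855]
 [183.09944137 189.55628084]]
base edge [ 0.64235581 -0.11729085  0.02      ] [ 0.3733785  -0.10188242  0.02      ] -0.05722272715938803
[0.51211673 0.31466909 0.046     ]
[0.50955138 0.26278667 0.046     ]
[0.5091416 0.2560666 0.046    ]
[0.50717835 0.1643071  0.046     ]
```

The yoke fits well: line at about (0.596, y, 0.194), yaw -0.059, which agrees with the base edge. The pin grip is at about (0.511, 0.287, 0.046) with yaw -0.033. Next I move above the pin.

Request:
carry_out(
  steps=[
    [0, 0, -0.65, 0.605, -0.533, 0, 0.3],
    [0, 0, -0.65, 0.605, -0.533, 0, 0.3],
    [0, 0, -0.65, 0.605, -0.533, 0, 0.3],
    [0, 0, -0.65, 0.605, -0.533, 0, 0.3],
    [0, 0, -0.65, 0.605, -0.533, 0, 0.3],
    [0, 0, -0.65, 0.605, -0.533, 0, 0.3],
    [0, 0, -0.65, 0.605, -0.533, 0, 0.3],
    [0, 0, -0.65, 0.605, -0.533, 0, 0.3],
    [0, 0, -0.65, 0.605, -0.533, 0, 0.3],
    [0, 0, -0.65, 0.605, -0.533, 0, 0.3],
    [0, 0, -0.65, 0.605, -0.533, 0, 0.3],
    [0, 0, -0.65, 0.605, -0.533, 0, 0.3],
    [0, 0, 0, 0, 0, 0, 0.3],
  ],
  force=30,
)

```text
time_s: 1.78
tool_pos: [0.513, 0.2841, 0.2223]
tcp_rot: [2.26, 2.18, -0.001]
contact_force: [0.2, 0.7, -0.2]
gripper_width: 0.0567
```

```bash
cat >> h.py <<'E'
def st():
    s=bot.state(); R=cv2.Rodrigues(np.array(s['tcp_rot'],float))[0]
    print('t',round(s['time_s'],2),'p',np.round(s['tool_pos'],4),'w',round(s['gripper_width'],4),'F',np.round(s['contact_force'],1),'M',np.round(s['wrist_torque'],2),'ty',np.round(R[:,1],4),'tz',np.round(R[:,2],4),'yaw_y_deg',round(np.degrees(np.arctan2(R[1,1],R[0,1])),2))
    return s
E
python3 - <<'E'
from h import *
st(); snap('wrist','w1');print(bot.state()['joint_positions'])
E
```

```text
t 1.77 p [0.513  0.2841 0.2223] w 0.0567 F [ 0.2  0.7 -0.2] M [-0.07  0.1   0.02] ty [ 9.993e-01 -3.610e-02  8.000e-04] tz [ 7.0e-04 -1.6e-03 -1.0e+00] yaw_y_deg -2.07
[-0.8970014   0.24947147  0.36957962  1.58784937 -0.09156296  1.32203919
 -0.54692513]
```

View pics/w1.png

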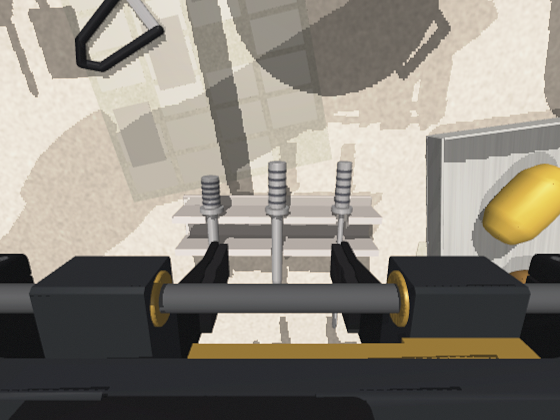

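The wrist picture shows the pivot pin in the middle: handle end at (277,163), shoulder at (277,211). I'll check the grip centre against it.

```bash
python3 - <<'E'
from h import *
d=load('w1')
for uv in [(277,163),(277.5,186),(277.5,211),(276.5,278)]: print(atz(d,*uv,.046))
print(proj(d,[[.5112,.287,.046]]))
E
```

```text
[0.51081374 0.31088146 0.046     ]
[0.5104157  0.28595379 0.046     ]
[0.50936268 0.25765155 0.046     ]
[0.5050988  0.17480773 0.046     ]
[[278.1899524  185.02916785]]
```

Request:
carry_out(
  steps=[
    [0, 0, 0, -0.044, 0.04, -0.7, 0.3],
    [0, 0, 0, 0, 0, -0.9, 0.3],
    [0, 0, 0, 0, 0, -0.9, 0.3],
    [0, 0, 0, 0, 0, -0.9, 0.3],
    [0, 0, 0, 0, 0, -0.5, 0.3],
    [0, 0, 0, 0, 0, 0, 0.3],
    [0, 0, 0, 0, 0, 0, -0.8],
    [0, 0, 0, 0, 0, 0, -0.8],
    [0, 0, 0, 0, 0, 0, -0.8],
    [0, 0, 0, 0, 0, 0, -0.8],
    [0, 0, 0, 0, 0, 0, -0.8],
  ],
  force=40,
)

```text
time_s: 3.2
tool_pos: [0.5088, 0.2896, 0.0278]
tcp_rot: [2.254, 2.188, 0.001]
contact_force: [0.2, 0.3, -0.2]
gripper_width: 0.018
```

```bash
python3 - <<'E'
from h import *
st()
E
```

```text
t 3.2 p [0.5088 0.2896 0.0278] w 0.018 F [ 0.2  0.3 -0.2] M [-0.08 -0.06  0.02] ty [ 9.996e-01 -2.940e-02  5.000e-04] tz [ 5.e-04  3.e-04 -1.e+00] yaw_y_deg -1.69
```

Request:
carry_out(
  steps=[
    [0, 0, 0, 0, 0, 0.5, -0.8],
    [0, 0, 0, 0, 0, 0.9, -0.8],
    [0, 0, 0, 0, 0, 0.8, -0.8],
    [0, 0, 0, 0, 0, 0.75, -0.8],
    [0, 0, -0.03, 0.28, -0.77, 0, -0.8],
    [0, 0, -0.03, 0.28, -0.77, 0, -0.8],
    [0, 0, -0.03, 0.28, -0.77, 0, -0.8],
    [0, 0, -0.03, 0.28, -0.77, 0, -0.8],
    [0, 0, -0.03, 0.28, -0.77, 0, -0.8],
    [0, 0, -0.02, 0.28, -0.77, 0, -0.8],
    [0, 0, 0, 0.28, -0.77, 0, -0.8],
    [0, 0, 0, 0, 0, 0, -0.8],
    [0, 0, 0, 0, 0, 0, -0.8],
    [0, 0, 0, 0, 0, 0, -0.8],
  ],
)

```text
time_s: 4.95
tool_pos: [0.6063, 0.0215, 0.1749]
tcp_rot: [-2.283, -2.157, -0.0]
contact_force: [-0.4, 0.5, -1.4]
gripper_width: 0.0178
```

```bash
cat > z.py <<'E'
from h import *
def z(f,u0,v0,u1,v1,s,o):
    p=load(f)['pixels'][v0:v1,u0:u1]; p=np.clip(255*(p/255.)**0.6,0,255).astype(np.uint8)
    im=cv2.resize(p,None,fx=s,fy=s,interpolation=cv2.INTER_NEAREST)
    for u in range(u0,u1):
        if u%10==0: cv2.putText(im,str(u),((u-u0)*s,10),0,.4,(0,0,255),1); cv2.line(im,((u-u0)*s,0),((u-u0)*s,im.shape[0]),(0,0,255),1)
    for v in range(v0,v1):
        if v%10==0: cv2.putText(im,str(v),(0,(v-v0)*s+10),0,.4,(0,0,255),1); cv2.line(im,(0,(v-v0)*s),(im.shape[1],(v-v0)*s),(0,0,255),1)
    cv2.imwrite('pics/'+o+'.png',im)
E
python3 - <<'E'
from h import *
st()
snap('scene','s2');snap('top','t2');snap('wrist','w2')
E
```

```text
t 4.95 p [0.6063 0.0215 0.1749] w 0.0178 F [-0.4  0.5 -1.4] M [0.02 0.05 0.05] ty [ 9.984e-01 -5.700e-02 -4.000e-04] tz [-3.e-04  6.e-04 -1.e+00] yaw_y_deg -3.27
```

View pics/s2.png

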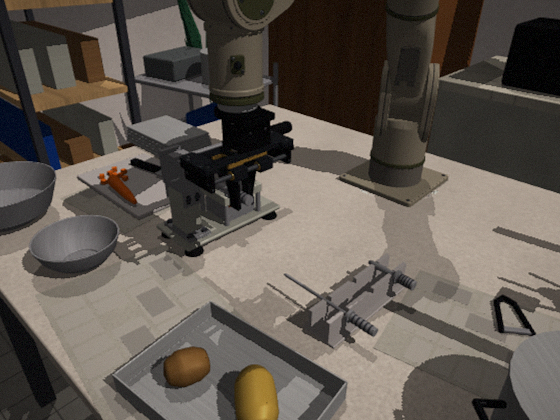

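View pics/t2.png

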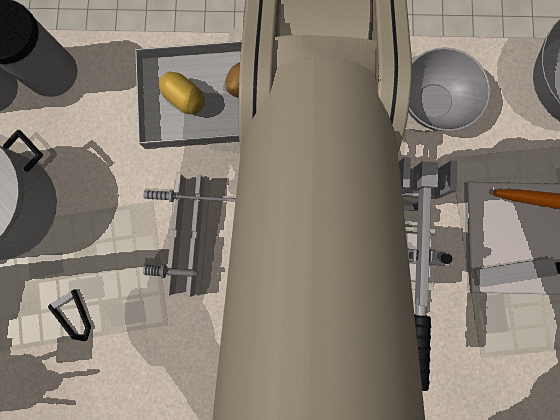

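View pics/w2.png

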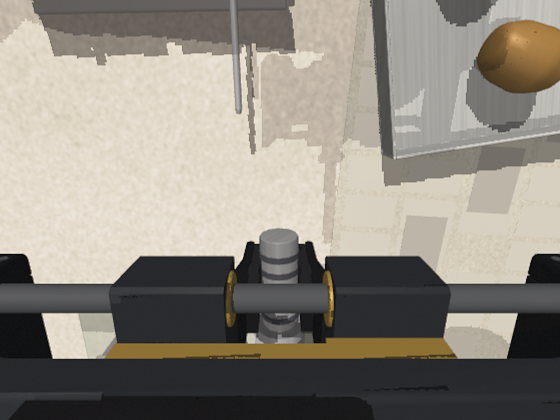

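The wrist picture shows the handle between the pads with its end cap at about (279,237). In the scene view the arm hides the shank, so I'll zoom in on that.

```bash
python3 - <<'E'
from z import *
z('scene0' if 0 else 's2',160,140,260,215,8,'z4')
z('w2',230,220,330,290,8,'z5')
d=load('w2')
for uv in [(278.5,231),(278.5,238),(278.5,244)]:
  for zz in [.194,.2035]: print(uv,zz,atz(d,*uv,zz))
print(proj(d,[[.6063+.025*.057,.0215+.025,.194],[.6063+.025*.057,.0215+.025,.2035]]))
E
```

```text
(278.5, 231) 0.194 [0.60670223 0.04614987 0.194     ]
(278.5, 231) 0.2035 [0.60693955 0.0497789  0.2035    ]
(278.5, 238) 0.194 [0.6064962  0.04257066 0.194     ]
(278.5, 238) 0.2035 [0.60674721 0.04643743 0.2035    ]
(278.5, 244) 0.194 [0.60631739 0.03946418 0.194     ]
(278.5, 244) 0.2035 [0.60658028 0.0435373  0.2035    ]
[[280.60253116 230.19862857]
 [280.67247166 237.75541403]]
```

View pics/z4.png

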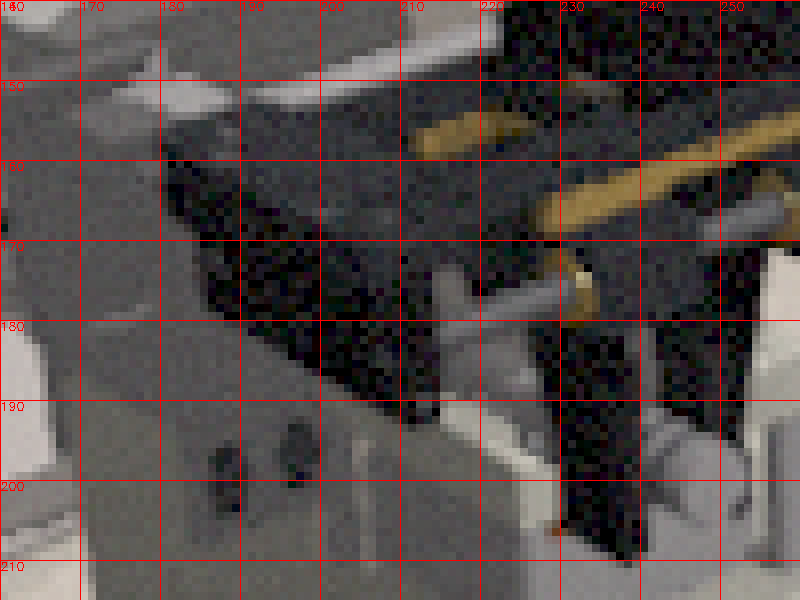

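View pics/z5.png

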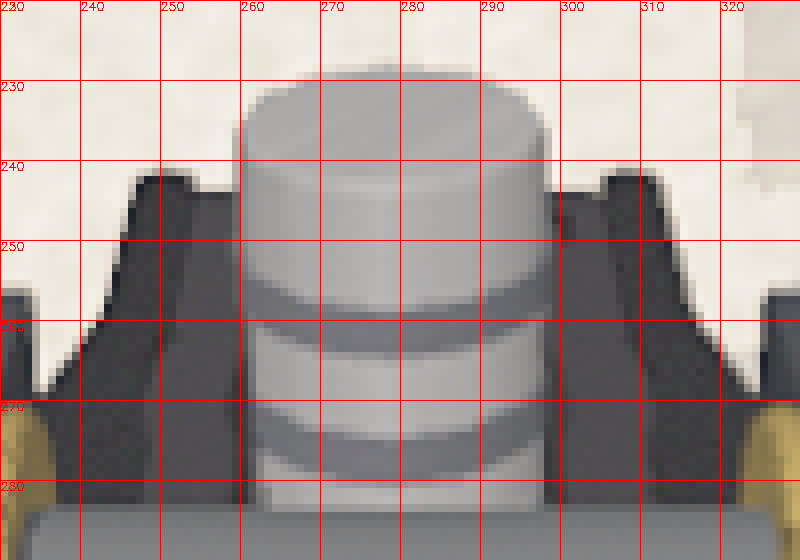

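Request:
carry_out(
  steps=[
    [-0.07, 0, -0.01, 0.028, 0, 0.018, -0.8],
    [0, 0, 0, -0.012, -0.2, 0, -0.8],
    [0, 0, 0, -0.012, -0.2, 0, -0.8],
    [0, 0, 0, -0.006, -0.1, 0, -0.8],
    [0, 0, 0, 0, 0, 0, -0.8],
    [0, 0, 0, 0, 0, 0, -0.8],
  ],
)

```text
time_s: 5.85
tool_pos: [0.6065, -0.0047, 0.1759]
tcp_rot: [2.281, 2.147, -0.013]
contact_force: [-0.8, 0.2, -1.6]
gripper_width: 0.0174
```

```bash
python3 - <<'E'
from h import *
st(); snap('scene','s3'); snap('wrist','w3')
from z import z
z('s3',150,130,250,205,8,'z6')
E
```

```text
t 5.85 p [ 0.6065 -0.0047  0.1759] w 0.0174 F [-0.8  0.2 -1.6] M [ 0.06 -0.    0.03] ty [ 9.982e-01 -6.050e-02  8.000e-04] tz [ 1.000e-04 -1.190e-02 -9.999e-01] yaw_y_deg -3.47
```

View pics/z6.png

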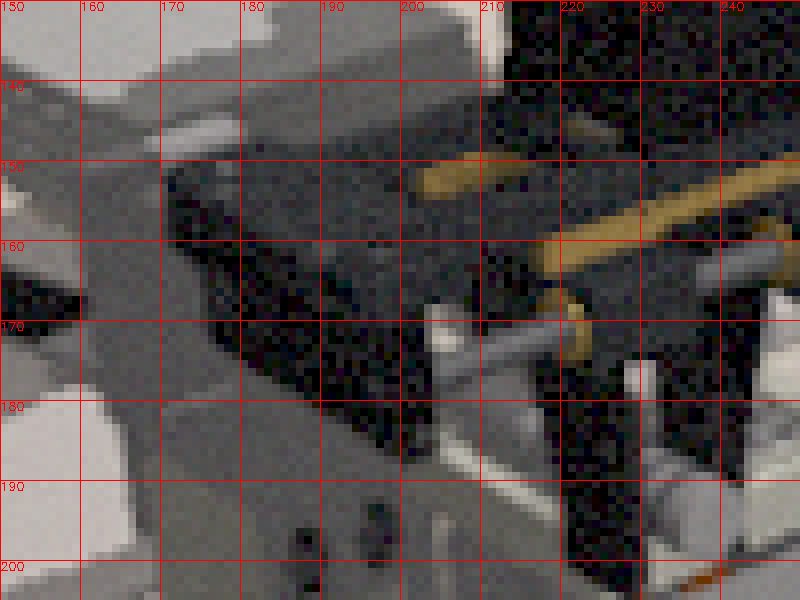

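The gripper hides the hole, so I continue by feel in small steps.

Request:
carry_out(
  steps=[
    [0, 0, 0, -0.002, -0.04, 0, -0.8],
    [0, 0, 0, -0.002, -0.04, 0, -0.8],
    [0, 0, 0, -0.002, -0.04, 0, -0.8],
    [0, 0, 0, -0.002, -0.04, 0, -0.8],
    [0, 0, 0, 0, 0, 0, -0.8],
    [0, 0, 0, 0, 0, 0, -0.8],
  ],
)

```text
time_s: 6.7
tool_pos: [0.6061, -0.0129, 0.176]
tcp_rot: [2.281, 2.147, -0.013]
contact_force: [-0.3, 0.3, -1.8]
gripper_width: 0.0177
```

```bash
python3 -c "
from h import *
st()"
```

```text
t 6.7 p [ 0.6061 -0.0129  0.176 ] w 0.0177 F [-0.3  0.3 -1.8] M [0.08 0.04 0.01] ty [ 9.982e-01 -6.060e-02  8.000e-04] tz [ 0.     -0.0121 -0.9999] yaw_y_deg -3.47
```

Request:
carry_out(
  steps=[
    [0, 0, 0, -0.002, -0.03, 0, -0.8],
    [0, 0, 0, -0.002, -0.03, 0, -0.8],
    [0, 0, 0, 0, 0, 0, -0.8],
  ],
)

```text
time_s: 7.08
tool_pos: [0.6058, -0.0164, 0.1759]
tcp_rot: [2.282, 2.146, -0.014]
contact_force: [-0.6, 0.1, -1.7]
gripper_width: 0.018
```

Request:
carry_out(
  steps=[
    [0, 0, 0, -0.002, -0.03, 0, -0.8],
    [0, 0, 0, -0.002, -0.03, 0, -0.8],
    [0, 0, 0, 0, 0, 0, -0.8],
  ],
)

```text
time_s: 7.45
tool_pos: [0.6056, -0.0192, 0.176]
tcp_rot: [2.282, 2.147, -0.013]
contact_force: [-1.1, 0.7, -1.0]
gripper_width: 0.0176
```

Request:
carry_out(
  steps=[
    [0, 0, 0, -0.002, -0.03, 0, -0.8],
    [0, 0, 0, 0, 0, 0, -0.8],
    [0, 0, 0, 0, 0, 0, -0.8],
  ],
)

```text
time_s: 7.82
tool_pos: [0.6055, -0.0206, 0.1759]
tcp_rot: [2.282, 2.147, -0.013]
contact_force: [-2.3, 0.5, -1.0]
gripper_width: 0.0182
```

```bash
python3 -c "
from h import *
st()"
```

```text
t 7.83 p [ 0.6055 -0.0206  0.1759] w 0.0182 F [-2.3  0.5 -1. ] M [ 0.17  0.52 -0.22] ty [ 9.981e-01 -6.090e-02  7.000e-04] tz [-1.000e-04 -1.230e-02 -9.999e-01] yaw_y_deg -3.49
```

The nose is entering and the +x rim pushes it towards -x, so I give way in that direction.

Request:
carry_out(
  steps=[
    [0, 0, 0, -0.02, 0, 0, -0.8],
    [0, 0, 0, 0, 0, 0, -0.8],
    [0, 0, 0, -0.002, -0.03, 0, -0.8],
    [0, 0, 0, 0, 0, 0, -0.8],
  ],
)

```text
time_s: 8.32
tool_pos: [0.6045, -0.0223, 0.176]
tcp_rot: [2.282, 2.146, -0.013]
contact_force: [-1.7, -0.1, -1.2]
gripper_width: 0.0182
```

```bash
python3 -c "
from h import *
st()"
```

```text
t 8.32 p [ 0.6045 -0.0223  0.176 ] w 0.0182 F [-1.7 -0.1 -1.2] M [ 0.06  0.29 -0.15] ty [ 9.981e-01 -6.100e-02  9.000e-04] tz [ 1.000e-04 -1.240e-02 -9.999e-01] yaw_y_deg -3.5
```

Request:
carry_out(
  steps=[
    [0, 0, 0, -0.016, 0, 0, -0.8],
    [0, 0, 0, 0, 0, 0, -0.8],
    [0, 0, 0, -0.002, -0.03, 0, -0.8],
    [0, 0, 0, -0.002, -0.03, 0, -0.8],
    [0, 0, 0, 0, 0, 0, -0.8],
  ],
)

```text
time_s: 8.95
tool_pos: [0.6035, -0.0253, 0.176]
tcp_rot: [2.282, 2.146, -0.013]
contact_force: [-0.3, -0.6, -1.2]
gripper_width: 0.0178
```

```bash
python3 -c "
from h import *
st()"
```

```text
t 8.95 p [ 0.6035 -0.0253  0.176 ] w 0.0178 F [-0.3 -0.6 -1.2] M [-0.07  0.09 -0.03] ty [ 9.981e-01 -6.100e-02  9.000e-04] tz [ 2.000e-04 -1.240e-02 -9.999e-01] yaw_y_deg -3.5
```

Request:
carry_out(
  steps=[
    [0, 0, 0, -0.0025, -0.04, 0, -0.8],
    [0, 0, 0, -0.0025, -0.04, 0, -0.8],
    [0, 0, 0, -0.0025, -0.04, 0, -0.8],
    [0, 0, 0, 0, 0, 0, -0.8],
  ],
)

```text
time_s: 9.45
tool_pos: [0.6032, -0.0314, 0.176]
tcp_rot: [2.282, 2.146, -0.013]
contact_force: [-0.7, 0.1, -1.5]
gripper_width: 0.0178
```

```bash
python3 -c "
from h import *
st()"
```

```text
t 9.45 p [ 0.6032 -0.0314  0.176 ] w 0.0178 F [-0.7  0.1 -1.5] M [-0.06  0.12 -0.06] ty [ 9.981e-01 -6.110e-02  9.000e-04] tz [ 2.000e-04 -1.240e-02 -9.999e-01] yaw_y_deg -3.5
```

Request:
carry_out(
  steps=[
    [0, 0, 0, -0.006, -0.04, 0, -0.8],
    [0, 0, 0, -0.0025, -0.04, 0, -0.8],
    [0, 0, 0, -0.0025, -0.03, 0, -0.8],
    [0, 0, 0, 0, 0, 0, -0.8],
  ],
)

```text
time_s: 9.95
tool_pos: [0.6026, -0.0367, 0.176]
tcp_rot: [2.282, 2.146, -0.013]
contact_force: [-1.0, -0.2, -1.2]
gripper_width: 0.0178
```

Request:
carry_out(
  steps=[
    [0, 0, 0, -0.002, -0.03, 0, -0.8],
    [0, 0, 0, -0.002, -0.03, 0, -0.8],
    [0, 0, 0, 0, 0, 0, -0.8],
  ],
)

```text
time_s: 10.32
tool_pos: [0.6024, -0.0397, 0.176]
tcp_rot: [2.282, 2.146, -0.013]
contact_force: [-0.1, -0.4, -1.6]
gripper_width: 0.0178
```

```bash
python3 -c "
from h import *
st()"
```

```text
t 10.32 p [ 0.6024 -0.0397  0.176 ] w 0.0178 F [-0.1 -0.4 -1.6] M [-0.02  0.04  0.05] ty [ 9.981e-01 -6.100e-02  8.000e-04] tz [ 1.000e-04 -1.230e-02 -9.999e-01] yaw_y_deg -3.5
```

Request:
carry_out(
  steps=[
    [0, 0, 0, -0.002, -0.03, 0, -0.8],
    [0, 0, 0, -0.002, -0.03, 0, -0.8],
    [0, 0, 0, 0, 0, 0, -0.8],
  ],
)

```text
time_s: 10.7
tool_pos: [0.6022, -0.0428, 0.176]
tcp_rot: [2.282, 2.146, -0.013]
contact_force: [-0.5, -0.4, -1.7]
gripper_width: 0.0179
```

Request:
carry_out(
  steps=[
    [0, 0, 0, -0.002, -0.03, 0, -0.8],
    [0, 0, 0, -0.002, -0.03, 0, -0.8],
    [0, 0, 0, 0, 0, 0, -0.8],
  ],
)

```text
time_s: 11.08
tool_pos: [0.602, -0.0457, 0.176]
tcp_rot: [2.282, 2.146, -0.013]
contact_force: [0.1, -0.2, -1.0]
gripper_width: 0.0178
```

```bash
python3 -c "
from h import *
st()"
```

```text
t 11.07 p [ 0.602  -0.0457  0.176 ] w 0.0178 F [ 0.1 -0.2 -1. ] M [ 0.04 -0.01 -0.01] ty [ 9.981e-01 -6.100e-02  9.000e-04] tz [ 1.000e-04 -1.230e-02 -9.999e-01] yaw_y_deg -3.5
```

Request:
carry_out(
  steps=[
    [0, 0, 0, -0.002, -0.03, 0, -0.8],
    [0, 0, 0, -0.002, -0.03, 0, -0.8],
    [0, 0, 0, 0, 0, 0, -0.8],
  ],
)

```text
time_s: 11.45
tool_pos: [0.6018, -0.0487, 0.176]
tcp_rot: [2.282, 2.146, -0.013]
contact_force: [-0.5, -0.1, -3.0]
gripper_width: 0.0179
```

Request:
carry_out(
  steps=[
    [0, 0, 0, -0.002, -0.03, 0, -0.8],
    [0, 0, 0, -0.002, -0.03, 0, -0.8],
    [0, 0, 0, 0, 0, 0, -0.8],
  ],
)

```text
time_s: 11.82
tool_pos: [0.6016, -0.0517, 0.176]
tcp_rot: [2.282, 2.146, -0.013]
contact_force: [-0.3, 0.3, -1.9]
gripper_width: 0.0178
```

Request:
carry_out(
  steps=[
    [0, 0, 0, -0.002, -0.03, 0, -0.8],
    [0, 0, 0, -0.002, -0.03, 0, -0.8],
    [0, 0, 0, 0, 0, 0, -0.8],
  ],
)

```text
time_s: 12.2
tool_pos: [0.6014, -0.0547, 0.176]
tcp_rot: [2.282, 2.146, -0.013]
contact_force: [0.0, 0.2, -1.5]
gripper_width: 0.0181
```

```bash
python3 -c "
from h import *
st()"
```

```text
t 12.2 p [ 0.6014 -0.0547  0.176 ] w 0.0181 F [ 0.   0.2 -1.5] M [-0.03  0.01 -0.03] ty [ 9.981e-01 -6.100e-02  8.000e-04] tz [ 1.000e-04 -1.230e-02 -9.999e-01] yaw_y_deg -3.5
```

Request:
carry_out(
  steps=[
    [0, 0, 0, -0.002, -0.03, 0, -0.8],
    [0, 0, 0, -0.002, -0.03, 0, -0.8],
    [0, 0, 0, 0, 0, 0, -0.8],
  ],
)

```text
time_s: 12.58
tool_pos: [0.6012, -0.0577, 0.176]
tcp_rot: [2.282, 2.146, -0.013]
contact_force: [-0.4, -0.5, -0.8]
gripper_width: 0.0183
```

Request:
carry_out(
  steps=[
    [0, 0, 0, -0.002, -0.03, 0, -0.8],
    [0, 0, 0, -0.002, -0.03, 0, -0.8],
    [0, 0, 0, 0, 0, 0, -0.8],
  ],
)

```text
time_s: 12.95
tool_pos: [0.601, -0.0607, 0.176]
tcp_rot: [2.282, 2.146, -0.013]
contact_force: [-0.8, 0.2, -1.6]
gripper_width: 0.0179
```

Request:
carry_out(
  steps=[
    [0, 0, 0, -0.002, -0.03, 0, -0.8],
    [0, 0, 0, -0.002, -0.03, 0, -0.8],
    [0, 0, 0, 0, 0, 0, -0.8],
  ],
)

```text
time_s: 13.32
tool_pos: [0.6008, -0.0637, 0.176]
tcp_rot: [2.282, 2.146, -0.013]
contact_force: [0.8, 0.5, -1.6]
gripper_width: 0.0181
```

```bash
python3 -c "
from h import *
st(); snap('top','t4');snap('scene','s4')
from z import z
z('t4',370,150,470,215,8,'z7')"
```

```text
t 13.32 p [ 0.6008 -0.0637  0.176 ] w 0.0181 F [ 0.8  0.5 -1.6] M [ 0.03  0.07 -0.  ] ty [ 9.981e-01 -6.100e-02  8.000e-04] tz [ 1.000e-04 -1.230e-02 -9.999e-01] yaw_y_deg -3.5
```

View pics/z7.png

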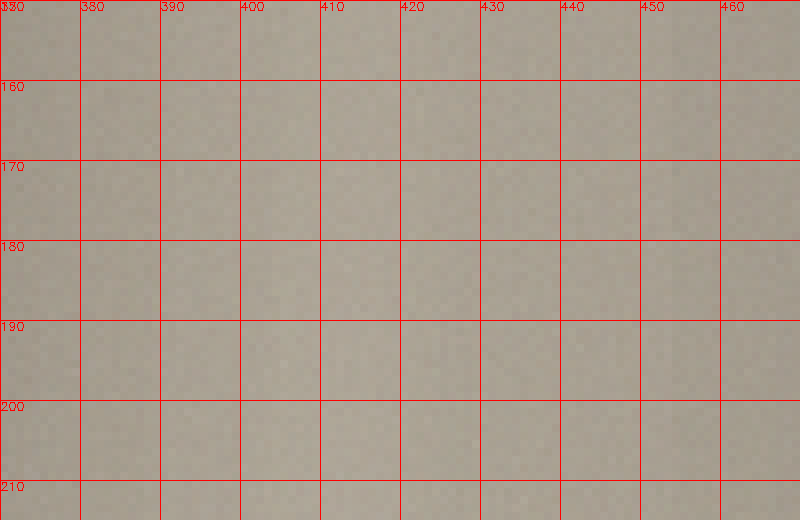

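The arm blocks the top view, which shows only the forearm. The forces stay near zero, so I carry on.

Request:
carry_out(
  steps=[
    [0, 0, 0, -0.002, -0.03, 0, -0.8],
    [0, 0, 0, -0.002, -0.03, 0, -0.8],
    [0, 0, 0, -0.002, -0.03, 0, -0.8],
    [0, 0, 0, 0, 0, 0, -0.8],
  ],
)

```text
time_s: 13.92
tool_pos: [0.6005, -0.0682, 0.176]
tcp_rot: [2.282, 2.146, -0.013]
contact_force: [0.4, 0.9, -1.3]
gripper_width: 0.0178
```

Request:
carry_out(
  steps=[
    [0, 0, 0, -0.002, -0.03, 0, -0.8],
    [0, 0, 0, -0.002, -0.03, 0, -0.8],
    [0, 0, 0, -0.002, -0.03, 0, -0.8],
    [0, 0, 0, 0, 0, 0, -0.8],
  ],
)

```text
time_s: 14.42
tool_pos: [0.6002, -0.0727, 0.176]
tcp_rot: [2.282, 2.146, -0.013]
contact_force: [-0.6, -0.6, -2.0]
gripper_width: 0.0179
```

Request:
carry_out(
  steps=[
    [0, 0, 0, -0.002, -0.03, 0, -0.8],
    [0, 0, 0, -0.002, -0.03, 0, -0.8],
    [0, 0, 0, -0.002, -0.03, 0, -0.8],
    [0, 0, 0, 0, 0, 0, -0.8],
  ],
)

```text
time_s: 14.92
tool_pos: [0.5998, -0.0772, 0.176]
tcp_rot: [2.282, 2.146, -0.013]
contact_force: [-1.0, -0.5, -1.4]
gripper_width: 0.018
```

```bash
python3 -c "
from h import *
st()"
```

```text
t 14.93 p [ 0.5998 -0.0772  0.176 ] w 0.018 F [-1.  -0.5 -1.4] M [0.02 0.01 0.  ] ty [ 9.981e-01 -6.100e-02  8.000e-04] tz [ 0.     -0.0123 -0.9999] yaw_y_deg -3.5
```

Request:
carry_out(
  steps=[
    [0, 0, 0, -0.0015, -0.03, 0, -0.8],
    [0, 0, 0, -0.0015, -0.03, 0, -0.8],
    [0, 0, 0, 0, 0, 0, -0.8],
  ],
)

```text
time_s: 15.3
tool_pos: [0.5997, -0.0802, 0.176]
tcp_rot: [2.282, 2.147, -0.013]
contact_force: [-0.6, -0.5, -0.7]
gripper_width: 0.0182
```

Request:
carry_out(
  steps=[
    [0, 0, 0, -0.0015, -0.03, 0, -0.8],
    [0, 0, 0, -0.0015, -0.03, 0, -0.8],
    [0, 0, 0, 0, 0, 0, -0.8],
  ],
)

```text
time_s: 15.68
tool_pos: [0.5996, -0.0832, 0.176]
tcp_rot: [2.282, 2.146, -0.013]
contact_force: [0.7, 0.3, -0.8]
gripper_width: 0.0181
```

Request:
carry_out(
  steps=[
    [0, 0, 0, -0.0015, -0.03, 0, -0.8],
    [0, 0, 0, -0.0015, -0.03, 0, -0.8],
    [0, 0, 0, 0, 0, 0, -0.8],
  ],
)

```text
time_s: 16.05
tool_pos: [0.5994, -0.0862, 0.176]
tcp_rot: [2.282, 2.146, -0.013]
contact_force: [-0.3, 0.8, -0.5]
gripper_width: 0.0181
```

```bash
python3 -c "
from h import *
st()"
```

```text
t 16.05 p [ 0.5994 -0.0862  0.176 ] w 0.0181 F [-0.3  0.8 -0.5] M [-0.    0.04 -0.02] ty [ 9.981e-01 -6.100e-02  8.000e-04] tz [ 1.000e-04 -1.230e-02 -9.999e-01] yaw_y_deg -3.5
```

Tip is about 75 mm in, entering the far ear, with no noticeable force.

Request:
carry_out(
  steps=[
    [0, 0, 0, -0.0018, -0.03, 0, -0.8],
    [0, 0, 0, -0.0018, -0.03, 0, -0.8],
    [0, 0, 0, 0, 0, 0, -0.8],
  ],
)

```text
time_s: 16.42
tool_pos: [0.5992, -0.0892, 0.176]
tcp_rot: [2.282, 2.146, -0.013]
contact_force: [-0.1, 0.4, -1.5]
gripper_width: 0.018
```

Request:
carry_out(
  steps=[
    [0, 0, 0, -0.0018, -0.03, 0, -0.8],
    [0, 0, 0, -0.0018, -0.03, 0, -0.8],
    [0, 0, 0, 0, 0, 0, -0.8],
  ],
)

```text
time_s: 16.8
tool_pos: [0.599, -0.0922, 0.176]
tcp_rot: [2.282, 2.146, -0.013]
contact_force: [0.1, -0.1, -0.6]
gripper_width: 0.0179
```

Request:
carry_out(
  steps=[
    [0, 0, 0, -0.0018, -0.03, 0, -0.8],
    [0, 0, 0, -0.0018, -0.03, 0, -0.8],
    [0, 0, 0, 0, 0, 0, -0.8],
  ],
)

```text
time_s: 17.18
tool_pos: [0.5989, -0.0952, 0.176]
tcp_rot: [2.282, 2.146, -0.013]
contact_force: [0.1, 0.7, -1.8]
gripper_width: 0.0179
```

```bash
python3 -c "
from h import *
st()"
```

```text
t 17.18 p [ 0.5989 -0.0952  0.176 ] w 0.0179 F [ 0.1  0.7 -1.8] M [0.03 0.06 0.01] ty [ 9.981e-01 -6.100e-02  8.000e-04] tz [ 1.000e-04 -1.230e-02 -9.999e-01] yaw_y_deg -3.5
```

Request:
carry_out(
  steps=[
    [0, 0, 0, -0.0018, -0.03, 0, -0.8],
    [0, 0, 0, -0.0018, -0.03, 0, -0.8],
    [0, 0, 0, 0, 0, 0, -0.8],
  ],
)

```text
time_s: 17.55
tool_pos: [0.5987, -0.0982, 0.176]
tcp_rot: [2.282, 2.146, -0.013]
contact_force: [-0.5, 0.1, -0.9]
gripper_width: 0.0181
```

Request:
carry_out(
  steps=[
    [0, 0, 0, -0.0018, -0.03, 0, -0.8],
    [0, 0, 0, -0.0012, -0.02, 0, -0.8],
    [0, 0, 0, 0, 0, 0, -0.8],
  ],
)

```text
time_s: 17.92
tool_pos: [0.5986, -0.1006, 0.176]
tcp_rot: [2.282, 2.147, -0.013]
contact_force: [0.4, -0.4, -1.4]
gripper_width: 0.0176
```

Request:
carry_out(
  steps=[
    [0, 0, 0, -0.0012, -0.02, 0, -0.8],
    [0, 0, 0, 0, 0, 0, -0.8],
    [0, 0, 0, 0, 0, 0, -0.8],
  ],
)

```text
time_s: 18.3
tool_pos: [0.5985, -0.1015, 0.176]
tcp_rot: [2.281, 2.147, -0.013]
contact_force: [0.5, -0.5, -1.6]
gripper_width: 0.0182
```

```bash
python3 -c "
from h import *
st();snap('wrist','w5')"
```

```text
t 18.3 p [ 0.5985 -0.1015  0.176 ] w 0.0182 F [ 0.5 -0.5 -1.6] M [0.02 0.11 0.  ] ty [ 9.982e-01 -6.070e-02  8.000e-04] tz [ 1.000e-04 -1.220e-02 -9.999e-01] yaw_y_deg -3.48
```

View pics/w5.png

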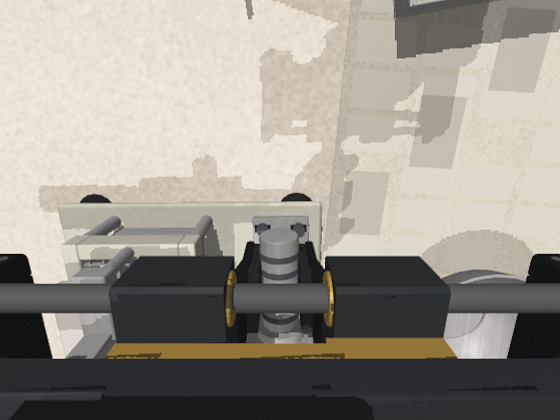

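The handle hasn't slipped: its end cap is still at v≈236. I go on to contact at 1 mm per step.

Request:
carry_out(
  steps=[
    [0, 0, 0, -0.0012, -0.02, 0, -0.8],
    [0, 0, 0, 0, 0, 0, -0.8],
  ],
)

```text
time_s: 18.6
tool_pos: [0.5984, -0.1027, 0.176]
tcp_rot: [2.282, 2.147, -0.013]
contact_force: [0.4, -0.8, -1.6]
gripper_width: 0.0179
```

Request:
carry_out(
  steps=[
    [0, 0, 0, -0.0012, -0.02, 0, -0.8],
    [0, 0, 0, 0, 0, 0, -0.8],
  ],
)

```text
time_s: 18.85
tool_pos: [0.5984, -0.1037, 0.176]
tcp_rot: [2.282, 2.146, -0.013]
contact_force: [-0.5, -0.2, -1.3]
gripper_width: 0.0177
```

Request:
carry_out(
  steps=[
    [0, 0, 0, -0.0012, -0.02, 0, -0.8],
    [0, 0, 0, 0, 0, 0, -0.8],
  ],
)

```text
time_s: 19.1
tool_pos: [0.5983, -0.1046, 0.176]
tcp_rot: [2.282, 2.147, -0.013]
contact_force: [0.0, -0.5, -1.1]
gripper_width: 0.0182
```

Request:
carry_out(
  steps=[
    [0, 0, 0, -0.0012, -0.02, 0, -0.8],
    [0, 0, 0, 0, 0, 0, -0.8],
  ],
)

```text
time_s: 19.35
tool_pos: [0.5983, -0.1053, 0.1759]
tcp_rot: [2.281, 2.147, -0.013]
contact_force: [0.7, 2.1, -1.1]
gripper_width: 0.018
```

Request:
carry_out(
  steps=[
    [0, 0, 0, -0.0006, -0.01, 0, -0.8],
    [0, 0, 0, 0, 0, 0, -0.8],
  ],
)

```text
time_s: 19.6
tool_pos: [0.5983, -0.1053, 0.1759]
tcp_rot: [2.281, 2.148, -0.012]
contact_force: [0.2, 3.0, -1.4]
gripper_width: 0.0178
```

Request:
carry_out(
  steps=[
    [0, 0, 0, -0.0006, -0.01, 0, -0.8],
    [0, 0, 0, 0, 0, 0, -0.8],
  ],
)

```text
time_s: 19.85
tool_pos: [0.5983, -0.1054, 0.1758]
tcp_rot: [2.281, 2.149, -0.012]
contact_force: [0.1, 5.8, -0.8]
gripper_width: 0.0181
```

The axial force rises steadily at y = -0.1053, close to the predicted -0.104 for the shoulder. I press lightly once more, ease off and look.

Request:
carry_out(
  steps=[
    [0, 0, 0, -0.0006, -0.01, 0, -0.8],
    [0, 0, 0, 0, 0, 0, -0.8],
    [0, 0, 0, 0, 0, 0, -0.8],
  ],
)

```text
time_s: 20.23
tool_pos: [0.5983, -0.1054, 0.1758]
tcp_rot: [2.281, 2.149, -0.011]
contact_force: [-0.1, 5.8, -2.0]
gripper_width: 0.018
```

```bash
python3 -c "
from h import *
st();snap('wrist','w6')
snap('scene','s6')
from z import z
z('w6',230,220,330,290,8,'z8')"
```

```text
t 20.23 p [ 0.5983 -0.1054  0.1758] w 0.018 F [-0.1  5.8 -2. ] M [ 1.43  0.11 -0.04] ty [ 9.982e-01 -5.940e-02  4.000e-04] tz [-2.000e-04 -1.050e-02 -9.999e-01] yaw_y_deg -3.4
```

View pics/z8.png

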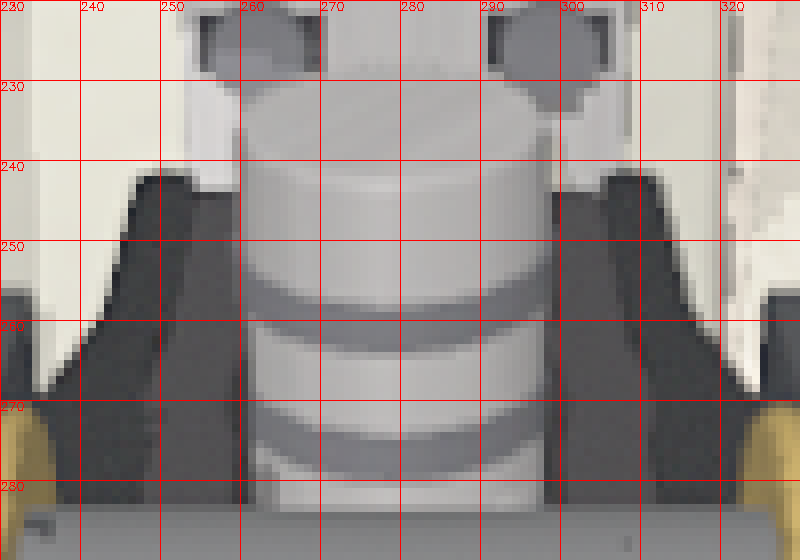

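View pics/s6.png

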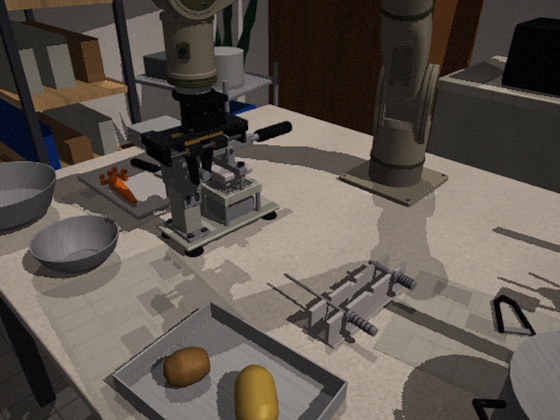

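Request:
carry_out(
  steps=[
    [0, 0, 0, 0.0012, 0.02, 0, -0.8],
    [0, 0, 0, 0, 0, 0, -0.8],
    [0, 0, 0, 0, 0, 0, -0.5],
    [0, 0, 0, 0, 0, 0, -0.2],
    [0, 0, 0, 0, 0, 0, 0],
    [0, 0, 0, 0, 0, 0, 0],
    [0, 0, 0, 0, 0, 0, 0],
  ],
)

```text
time_s: 21.2
tool_pos: [0.5982, -0.1062, 0.176]
tcp_rot: [2.281, 2.147, -0.013]
contact_force: [-0.3, 0.6, 1.3]
gripper_width: 0.0427
```

```bash
python3 -c "
from h import *
st();snap('wrist','w7')"
```

```text
t 21.2 p [ 0.5982 -0.1062  0.176 ] w 0.0427 F [-0.3  0.6  1.3] M [-0.06  0.03  0.01] ty [ 9.981e-01 -6.080e-02  8.000e-04] tz [ 1.000e-04 -1.230e-02 -9.999e-01] yaw_y_deg -3.49
```

View pics/w7.png

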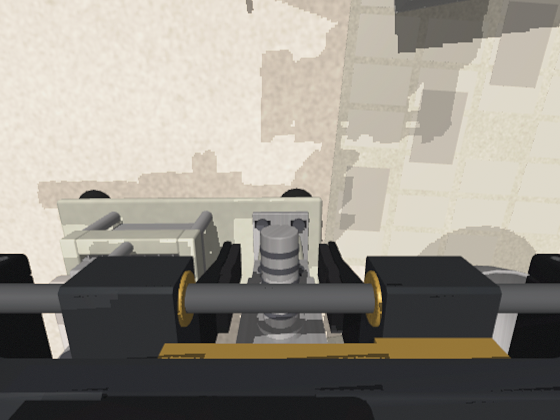

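Released: the fingers stand clear on both sides of the handle. Now I lift straight up and withdraw.

Request:
carry_out(
  steps=[
    [0, 0, 0, 0, 0, 0.3, 0],
    [0, 0, 0, 0, 0, 0.6, 0],
    [0, 0, 0, 0, 0, 0.9, 0],
    [0, 0, 0, 0, 0, 0.9, 0],
    [0, 0, 0, -0.6, 0.6, 0.3, 0],
    [0, 0, 0, -0.8, 0.9, 0, 0],
    [0, 0, 0, -0.8, 0.9, 0, 0],
    [0, 0, 0, -0.8, 0.9, 0, 0],
    [0, 0, 0, -0.6, 0.9, 0, 0],
    [0, 0, 0, 0, 0.9, 0, 0],
    [0, 0, 0, 0, 0.9, 0, 0],
    [0, 0, 0, 0, 0, 0, 0],
    [0, 0, 0, 0, 0, 0, 0],
  ],
)

```text
time_s: 22.88
tool_pos: [0.4186, 0.1932, 0.3266]
tcp_rot: [2.282, 2.146, -0.012]
contact_force: [0.1, -0.7, 0.5]
gripper_width: 0.0436
```

```bash
python3 -c "
from h import *
st();snap('scene','s8');snap('top','t8')
from z import z
z('s8',150,130,250,205,8,'z9')
z('t8',370,150,470,215,8,'z10')"
```

```text
t 22.88 p [0.4186 0.1932 0.3266] w 0.0436 F [ 0.1 -0.7  0.5] M [-0.13  0.02  0.01] ty [ 0.9981 -0.0615  0.0015] tz [ 8.000e-04 -1.220e-02 -9.999e-01] yaw_y_deg -3.53
```

View pics/z9.png

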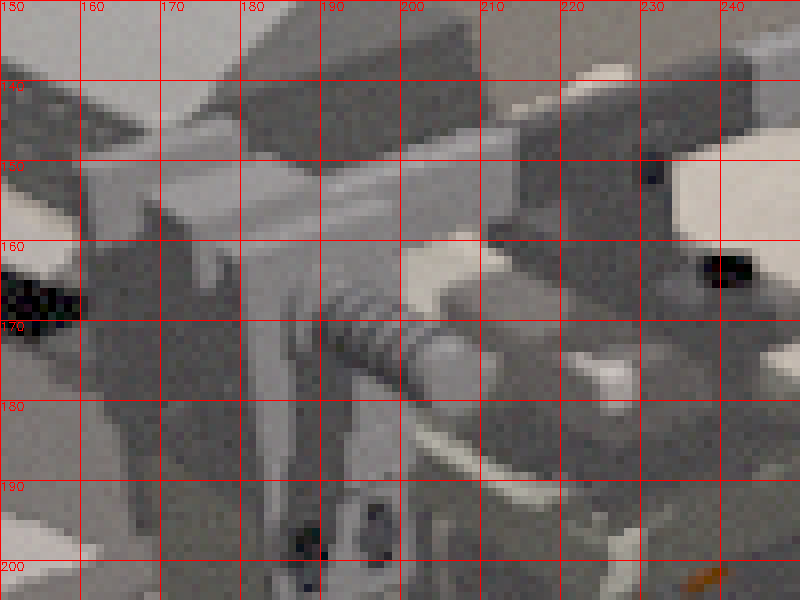

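View pics/t8.png

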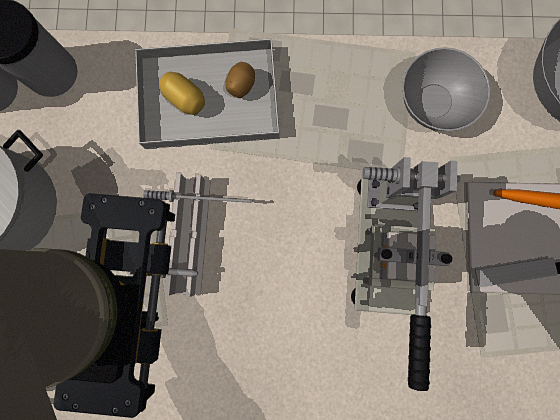

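View pics/z10.png

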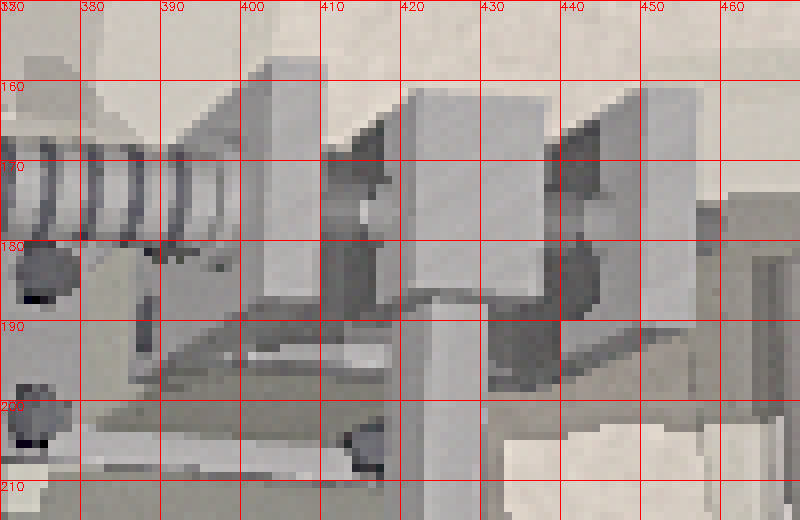

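The pin passes through the near ear, the eye and the far ear. The shank shows in both gaps (u≈412, 442) and the disc sits against the near ear (u≈397). I'll check the seating by measuring the handle end in both views.

```bash
python3 - <<'E'
from z import *
z('t8',350,155,420,190,11,'z11')
t=load('t8');s=load('s8')
y=np.array([.0593,.9982,0])
# line x from TCP at home; z
for zz in (.192,.1935):
  m=np.array([.5943,-.1766,zz])
  f=m+.04*y
  print(proj(t,[f+.055*y,f,f+.005*y])+.5, proj(s,[f+.055*y,f,f+.005*y])+.5)
  print(proj(t,[f+.057*y])+.5,proj(s,[f+.057*y])+.5)
E
```

```text
[[363.50664857 173.40416175]
 [399.00665528 176.25213271]
 [395.77408336 175.99280118]] [[207.88132994 177.92001538]
 [191.77334999 168.79360545]
 [193.18748342 169.59482084]]
[[362.21815127 173.30079268]] [[208.49082608 178.26534184]]
[[363.71340417 173.18055085]
 [399.30076581 176.03509488]
 [396.06022647 175.77516378]] [[207.82262597 177.22276747]
 [191.70306994 168.11478717]
 [193.11817648 168.91436021]]
[[362.42174218 173.07694367]] [[208.4325813  177.56740854]]
```

View pics/z11.png

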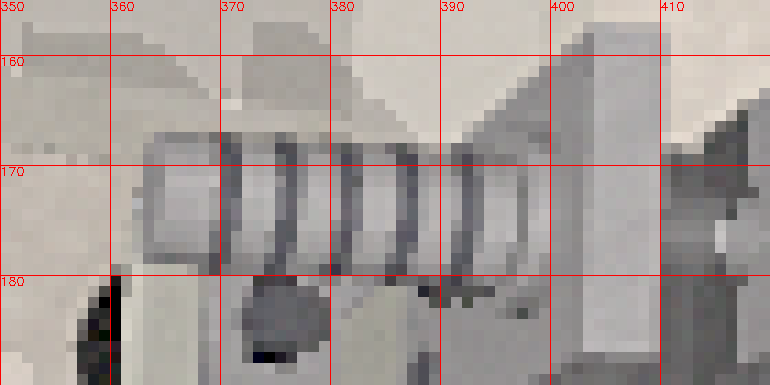

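```bash
python3 -c "
from h import *
st(); print(bot.finish_job())"
```

```text
t 22.98 p [0.4187 0.1928 0.3265] w 0.0434 F [ 0.4 -0.7  0. ] M [-0.07  0.03  0.02] ty [ 0.998  -0.0627  0.0014] tz [ 7.000e-04 -1.180e-02 -9.999e-01] yaw_y_deg -3.6
the job is handed in; nothing more can be done
None
```

The pivot pin is in: through the near ear, the lever's eye and the far ear, with its shoulder against the near ear, and released. I handed the job in at about 23 s of the 72 s; no verdict is reported.

- **Insertion:** I took the pin by its handle from the middle notch and felt it in. The nose touched the +x rim once, at about 2 N, and I gave way about 2 mm in -x. The shoulder then met the ear at about 6 N, and that was the largest push I read.
- **Seating:** The last top and scene pictures show the shank in both gaps of the yoke and the handle out on the left. The handle's end lies within about 0.5–1 mm of where a fully home pin should be, against the 2 mm allowed. That is about as fine as the pictures resolve. The shoulder contact also came within about 1.5 mm of the predicted travel.
- **Bystanders:** The cleaning rod lies unmoved in its notch. In the last top picture the gripper partly hides the ram pin. It was in its notch in the scene picture taken just before release, and the arm went nowhere near it afterwards.
- **Checks that failed or disagreed:** The top view was useless during insertion because the arm covered it. The hole line came out at z = 0.190 from the top view alone and 0.194 with the scene view; I used 0.194. The fitted line was about 2 mm off in x from where the hole was felt.

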